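Wind the panel clamp to the red size tab

ROBOT

A 6-joint arm with a two-finger parallel gripper is mounted at the origin on the work surface; the furniture and walls round the work are solid. World frame = base frame: x ahead of the robot, y to its left, z up, the work surface at z = 0. Lengths are in mm, angles in rad, forces in N, time in s.
With the tool pointing down it reaches from about 275 to 850 mm from the base axis. Payload 5.2 kg.
Tool frame: the origin (TCP) lies midway between the tips of the shut fingers; the grasp point (between the pads) lies 19 mm behind it; x points along the fingers, y is the direction in which the jaws open and shut, and the axes are right-handed (so a half turn about x gives the same grasp; the last joint's range is limited). The gripper opens to 85 mm and grips with 20 to 120 N. Pads are 22 mm wide; open, the fingers measure 114 mm over their backs; the gripper's body (76 mm by 85 mm) begins 54 mm behind the grasp point. The pads swing forward as they close: fully open they stand 13 mm farther back than shut.
Start: joints at [-1.427, 0.259, 1.535, -0, 1.348, -0.203], TCP at [186.96, -517.253, 202.11] pointing down, gripper open.
Joint ranges: [-3.14, 3.14], [-0.91, 2.08], [0.19, 2.58], [-1.22, 4.36], [0.22, 2.71], [-3.12, 3.12]. Speed limits (rad/s): [2.57, 2.57, 3.14, 3.14, 3.14, 3.14].

INTERFACE

Orientations are given as a unit quaternion [w, x, y, z].
In Python, from bench import r, eyes, job_done gives the robot as it stands. The module is installed in compiled form; this text tells all that it offers.
- The arm moves only by the tool jog_arm, never from a script. Its argument "commands" is a list of rows, each a list of 3 entries, a list of its own where there are three numbers: the opening, from 0 (shut) to 1 (fully open), then the shift along the tool's x, y, z in mm, then the turn about the tool's x in rad. A call has 1 to 20 rows; each row is the pose to reach, as a shift and turn from the pose commanded when the call began, along the tool's axes at that moment; what a row does not reach only later rows make up. A row lasts 1/8 s, in which the tool goes at most 62.5 mm and 10.7 degrees, less where a joint would pass 70% of its speed; a pose out of reach is approached as far as the arm can. A call with a gripper value outside its range is refused whole. The fingers move at their own pace and stop on an object; "newtons" is the grip in N (left out, the last holds). Time passes only in rows, so rows that repeat a pose let the fingers close. It gives the time, the measured TCP pose, the force and the opening at its end, in the units of the state.
- r.get_obs(): the state, without advancing time (a new reading comes with each control period).
- eyes.grab_frame(name): name is "scene" or "top" or "wrist"; returns a dict with "image" (480x640x3 uint8, red, green, blue), "vertical_fov" (degrees; the focal length in pixels is half the picture's height over the tangent of half this angle, whatever the lens; pixels are square), "cx", "cy" (the principal point, pixels), "R" (3x3) and "t" (3): a world point X has camera coordinates R X + t. Camera axes: x right, y down, z forward; pixel columns grow to the right and rows downward; lengths in mm; the calibration is good to about 2 mm. A picture is of the moment at which its call begins. There is no depth.
- job_done(): hands the job in, once; it reports no verdict.
The state is a dict: "clock": time; "q": joint angles; "qvel": joint speeds; "joint_efforts": joint torques, N m; "position": TCP position; "orientation": TCP orientation; "force": force on the tool from outside, world axes, zero at the start; "ft_torque": the same for the moment, N m; "opening": finger opening in mm.
Only numpy, scipy, OpenCV 4.12 (cv2) and the standard library are available. Lean on these libraries where they do the work, as an engineer would, in place of code of your own. Each camera call takes 0.05 s, during which the arm holds its last target.

TASK

The small panel clamp on the desk has to be set for the next painting board. Turn its handwheel by the black handle until the pointer of the blue sliding jaw stands at the red tab on the scale, not the yellow one, then let go. Move the jaw only with the wheel; do not push the jaw itself.

Things in the scene. Friction and masses are not known exactly. Their poses are not given: they have to be found in the camera images.
- handle_mid (a point): Middle of the upright black handle on the handwheel's rim: round, 22 mm thick, 47 mm tall, spinning freely on its pin, so a hand holding it need not turn while leading it in a level circle of 42 mm radius about the wheel's axis. The wheel takes 2 to 3 N here and stays where left. The clamp's other parts all end 20 mm or more below this point; the desk is 98 mm below.
- wheel_axis (a point): Point on the upright axis of the dark level handwheel (97 mm across), at the height of the handle's middle. Turning the wheel clockwise seen from above drives the jaw away from the wheel (along the jaw's +y axis), anticlockwise towards it; one turn moves the jaw 80 mm. Either direction may be needed, never more than a turn.
- jaw: Blue sliding jaw, 56 x 22 x 32 mm, on steel guide rods and a brass screw, a white line along the middle of its top. Its origin is the tip of the small black pointer on its front, in line with the white line, which runs along the edge of the white scale strip. Its y axis is the direction of travel, away from the handwheel. Travel 140 mm.
- red_tab: Red tab, 22 x 12 x 12 mm, fixed on the white scale strip along the clamp's front. Origin at the centre of its underside; its y axis runs along the scale, away from the handwheel. The pointer is at the tab when both are equally far along that axis; its tip passes 14 mm beside the tab's centre without touching.
- yellow_tab: Yellow tab of the same size and kind on the same scale: the size not wanted now. Either tab may be the one nearer to the wheel.

How it is judged (in metres and radians):
At the end, for the whole second after the job is handed in: The pointer of the sliding jaw is within 10 mm of the middle of the red tab, measured along the scale, and stays there with the handle released (y of jaw in the frame of red_tab between -0.01 and 0.01 m); the robot touches nothing.
It fails at once if the sliding jaw is pushed directly by the hand or arm (contact force between any of the fingers, the arm and jaw above 3 N).
It also fails if it takes over 38 s, if anything falls off the work surface, if the arm or the gripper's body presses on something with over 40 N, if the wrist force passes 120 N, or if a joint passes its speed limit or range.

## Working session

There is one attempt and no reset: what is moved stays moved. The work goes in short steps, Python scripts to look and compute and a tool call to move; the robot and the scene stay as the last step left them, time stands still between calls to the robot, and variables do not carry over. Pictures are saved under pics/ and viewed, and the job is handed in when it is done.

Besides the shell and the picture viewer there is one more tool, called after "Call:" as name(argument=value, ...) on one line, values as JSON. jog_arm: Moves the arm, as the interface text tells. Its arguments: {"type":"object","properties":{"commands":{"type":"array","items":{"type":"array"}},"newtons":{"type":"number"}},"required":["commands"]}

```bash
mkdir -p pics; python3 - <<'E'
from bench import r, eyes
import cv2,pickle
o=r.get_obs();print({k:o[k] for k in('clock','position','orientation','opening','force')})
d={}
for n in("scene","top","wrist"):
    f=eyes.grab_frame(n);d[n]=f
    cv2.imwrite(f"pics/a_{n}.png",f["image"][:,:,::-1]);print(n,f["vertical_fov"],f["cx"],f["cy"],f["R"],f["t"])
pickle.dump(d,open("a.pkl","wb"))
E
```

```text
{'clock': 0.0, 'position': array([ 186.87630605, -516.65345871,  201.25791973]), 'orientation': array([ 0.12133493,  0.69652611,  0.12265724, -0.69648001]), 'opening': 85.48703445882562, 'force': array([-0.46453274, -0.20881036,  0.07969961])}
scene 49.34350758930749 312.91186758411357 249.607929718748 [[-0.68627976 -0.72713072 -0.0173496 ]
 [-0.35154347  0.35248694 -0.86727743]
 [ 0.63673957 -0.58909581 -0.49752271]] [419.38676576 200.3345078  652.40667555]
top 55.338122644679856 313.3466566425626 246.3706152415287 [[ 0.02602718 -0.99965746 -0.00274926]
 [-0.99426535 -0.02560123 -0.10383154]
 [ 0.10372559  0.00543593 -0.9945911 ]] [109.99032319 472.8882396  893.23015124]
wrist 71.78120841681098 314.0037234043953 238.47772256134357 [[ 0.33844752 -0.94098441 -0.00127337]
 [-0.89282566 -0.32155286  0.31538246]
 [-0.29717943 -0.10560351 -0.9489638 ]] [-549.28713551  -39.2047064   380.59968412]
```

View pics/a_scene.png

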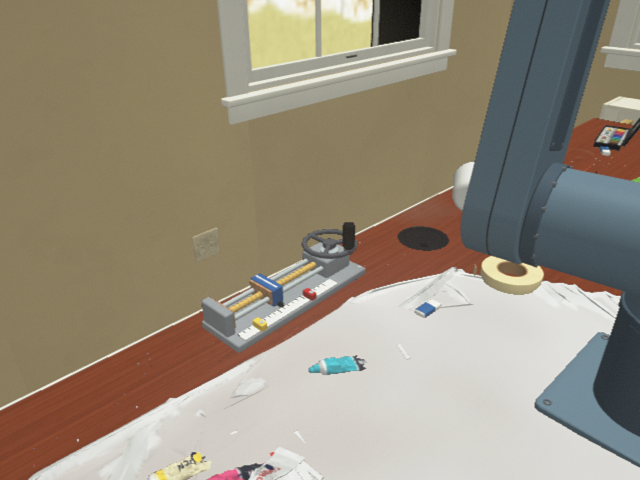

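View pics/a_top.png

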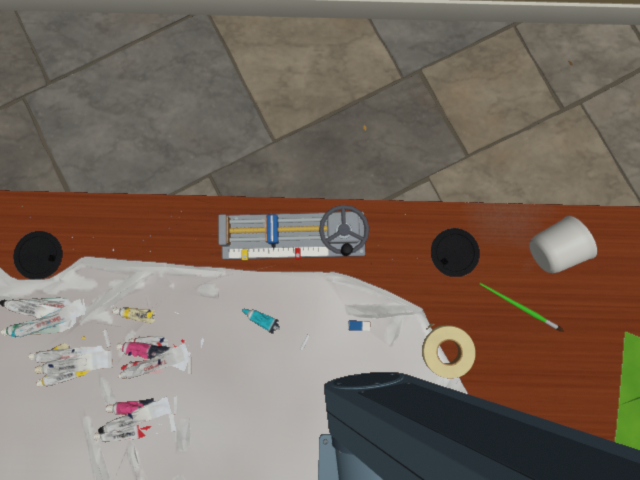

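View pics/a_wrist.png

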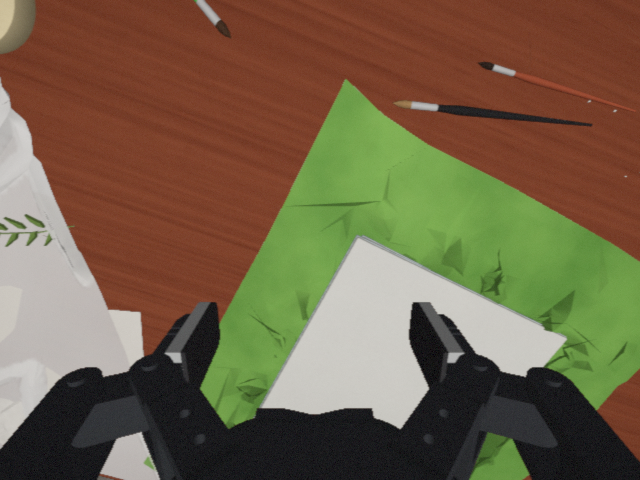

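Clamp lies at the far side of the desk. The top view shows the wheel at about (344,229), handle (346,249), jaw (272,229), red tab (297,253) and yellow tab (245,254). Next I'll zoom in.

```bash
python3 - <<'E'
import cv2,pickle,numpy as np
d=pickle.load(open("a.pkl","rb"))
a=d["top"]["image"][195:270,210:375,::-1];cv2.imwrite("pics/b_top.png",cv2.resize(a,None,fx=4.8,fy=4.8,interpolation=cv2.INTER_CUBIC))
a=d["scene"]["image"][210:360,190:375,::-1];cv2.imwrite("pics/b_scene.png",cv2.resize(a,None,fx=4,fy=4,interpolation=cv2.INTER_CUBIC))
E
```

```text
(no output)
```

View pics/b_top.png

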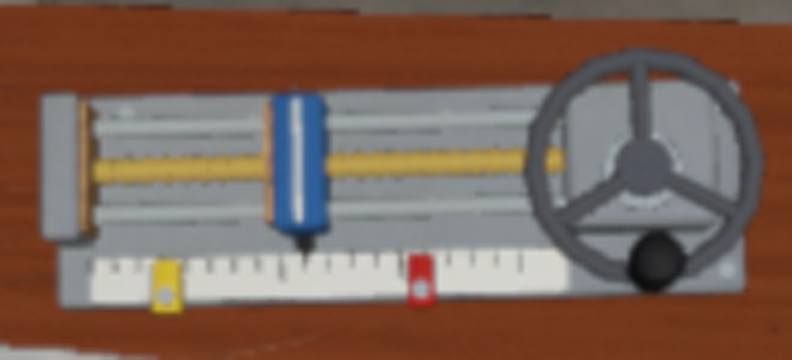

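View pics/b_scene.png

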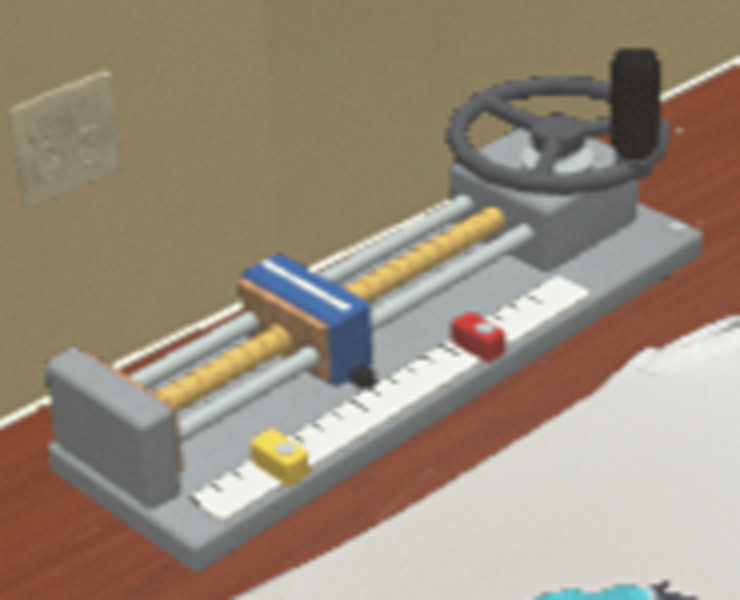

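```bash
cat > h.py <<'E'
import numpy as np,cv2
def cam(f):
    F=240/np.tan(np.radians(f["vertical_fov"]/2));K=np.array([[F,0,f["cx"]],[0,F,f["cy"]],[0,0,1]]);return K,np.array(f["R"]),np.array(f["t"])
def ray(f,p):
    K,R,t=cam(f);return -R.T@t,R.T@np.linalg.inv(K)@np.array([p[0],p[1],1.])
def plane(f,p,z):
    c,v=ray(f,p);return c+v*(z-c[2])/v[2]
def tri(f1,p1,f2,p2):
    c1,v1=ray(f1,p1);c2,v2=ray(f2,p2)
    s=np.linalg.lstsq(np.c_[v1,-v2],c2-c1,rcond=None)[0];a,b=c1+s[0]*v1,c2+s[1]*v2
    return (a+b)/2,np.linalg.norm(a-b)
E
python3 - <<'E'
import pickle,numpy as np;from h import *
np.set_printoptions(precision=1,suppress=True)
d=pickle.load(open("a.pkl","rb"));T,S=d["top"],d["scene"]
t=lambda x,y:(x/4.8+210-.4,y/4.8+195-.4)
s=lambda x,y:(x/4+190-.4,y/4+210-.4)
P=dict(handle=((655,261),(635,103)),hub=((643,166),(556,135)),ptr=((306,252),(372,383)),red=((421,290),(485,328)),yel=((166,296),(287,449)),
 handletop=((655,263),(635,55)))
for k,(a,b) in P.items(): print(k,*tri(T,t(*a),S,s(*b)))
print("handle z98",plane(T,t(655,261),98),plane(S,s(635,103),98))
for z in (65,70,75):print("rim",z,plane(T,t(644,165),z))
print("ptr z20",plane(T,t(306,252),20),plane(S,s(372,383),20))
# tab screws/scale ends
print("scale",plane(T,t(91,303),15),plane(T,t(567,290),15))
print("rod ends",plane(T,t(90,170),40),plane(T,t(560,158),40))
E
```

```text
handle [459.   61.2  96.9] 0.2981599715801512
hub [500.4  65.1  67. ] 0.8379540195481358
ptr [466.2 202.1  23.6] 0.8822431897002188
red [451.3 153.8  33.4] 1.0194859584224405
yel [445.9 258.9  33.1] 0.45947394901788097
handletop [456.4  63.3 120.7] 1.301523748702062
handle z98 [459.   61.4  98. ] [457.5  62.6  98. ]
rim 65 [500.8  64.3  65. ]
rim 70 [500.1  64.6  70. ]
rim 75 [499.4  64.9  75. ]
ptr z20 [466.8 202.8  20. ] [469.7 198.8  20. ]
scale [443.4 293.1  15. ] [454.1  92.7  15. ]
rod ends [496.5 291.2  40. ] [506.5  97.5  40. ]
```

The two views agree: axis at about (500,65), handle at (458.7,61.7), and the jaw needs about -47 mm. That is roughly 213° anticlockwise. Next, the approach offsets in the tool axes.

```bash
python3 - <<'E'
from bench import r
import numpy as np
from scipy.spatial.transform import Rotation as Ro
np.set_printoptions(precision=3,suppress=True)
o=r.get_obs();w,x,y,z=o["orientation"];M=Ro.from_quat([x,y,z,w]).as_matrix();print(M)
for z in(200,86):print(M.T@(np.array([458.7,61.7,z])-o["position"]))
E
```

```text
[[-0.     0.34  -0.94 ]
 [ 0.001 -0.94  -0.34 ]
 [-1.    -0.001 -0.   ]]
[   2.212 -451.686 -452.238]
[ 116.212 -451.531 -452.205]
```

Call:
jog_arm(commands=[[1,[0,-45,-45],0],[1,[0,-85,-85],0],[1,[0,-125,-125],0],[1,[0,-165,-165],0],[1,[0,-205,-205],0],[1,[0,-245,-245],0],[1,[0,-285,-285],0],[1,[0,-325,-325],0],[1,[0,-365,-365],0],[1,[0,-405,-405],0],[1,[0,-440,-440],0],[1,[0,-451.5,-452],0],[1,[0,-451.5,-452],0],[1,[0,-451.5,-452],0],[1,[0,-451.5,-452],0]])

```text
clock: 2.02
position: [458.3, 59.8, 202.1]
orientation: [-0.121, -0.697, -0.121, 0.697]
force: [1.0, -0.7, -0.5]
opening: 85.4
```

```bash
python3 - <<'E'
from bench import r, eyes
import cv2,numpy as np;from h import *
o=r.get_obs();print(o["position"],o["q"])
f=eyes.grab_frame("wrist");K,R,t=cam(f);im=f["image"][:,:,::-1].copy()
for P in([458.7,61.7,121],[458.7,61.7,75],[500.2,64.8,67]):
    p=K@(R@np.array(P)+t);p=p[:2]/p[2];print(p);cv2.circle(im,tuple(int(v) for v in p),4,(0,255,0),1)
cv2.imwrite("pics/c_wrist.png",im)
E
```

```text
[458.28332972  59.7595018  202.14881424] [-1.12174330e-01  9.88804516e-02  1.73260655e+00 -3.13672252e-04
  1.31019794e+00  1.11387706e+00]
[311.7531689  234.66693301]
[312.04173479 219.59948182]
[324.06904963 174.96046504]
```

View pics/c_wrist.png

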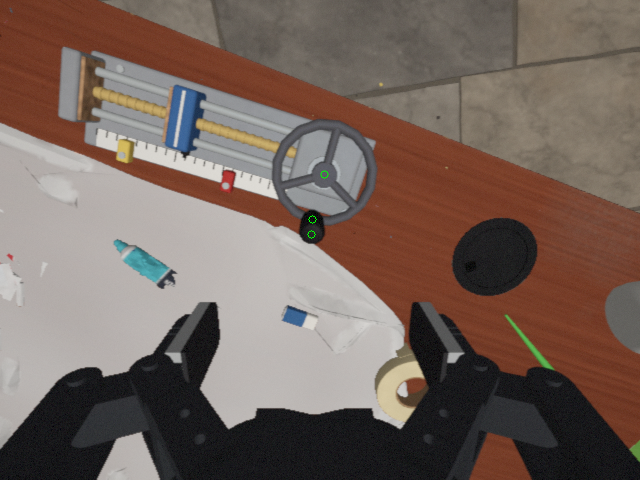

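The wrist view agrees: handle at (312,227), hub at (324,175), both where projected. Now I'll lower and grip.

Call:
jog_arm(commands=[[1,[30,-1.5,-1],0],[1,[60,-1.5,-1],0],[1,[90,-1.5,-1],0],[1,[116,-1.5,-1],0],[1,[116,-1.5,-1],0],[1,[116,-1.5,-1],0],[0,[116,-1.5,-1],0],[0,[116,-1.5,-1],0],[0,[116,-1.5,-1],0],[0,[116,-1.5,-1],0],[0,[116,-1.5,-1],0],[0,[116,-1.5,-1],0]], newtons=40)

```text
clock: 3.58
position: [459.3, 62.7, 86.4]
orientation: [0.122, 0.697, 0.122, -0.696]
force: [-1.0, -0.2, 4.0]
opening: 15.9
```

```bash
python3 - <<'E'
from bench import r, eyes
import cv2
o=r.get_obs();print(o["position"],o["opening"],o["force"])
f=eyes.grab_frame("wrist");cv2.imwrite("pics/d_wrist.png",f["image"][:,:,::-1])
f=eyes.grab_frame("scene");a=f["image"][130:310,230:430,::-1];cv2.imwrite("pics/d_scene.png",cv2.resize(a,None,fx=3,fy=3))
print(r.get_obs()["opening"])
E
```

```text
[459.30759626  62.66441608  86.39600076] 15.896211636617245 [-0.98967048 -0.17481187  3.98616639]
15.524605040130917
```

View pics/d_wrist.png

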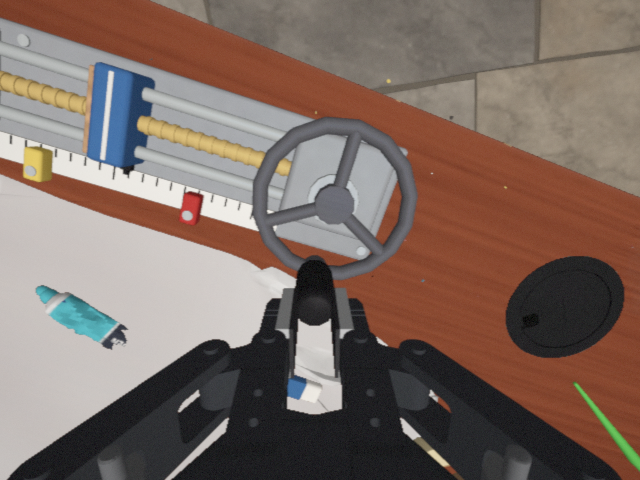

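View pics/d_scene.png

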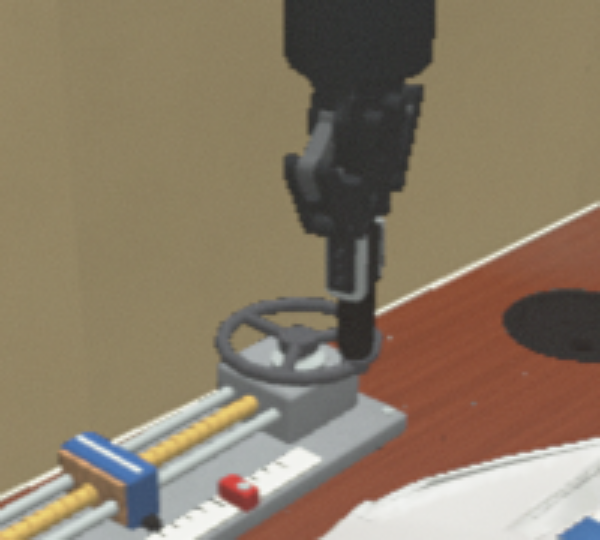

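```bash
python3 - <<'E'
from bench import r, eyes
import cv2,numpy as np;from h import *
o=r.get_obs();c=o["position"];print(o["opening"],o["force"])
f=eyes.grab_frame("wrist");K,R,t=cam(f);im=f["image"][:,:,::-1].copy()
def pr(P):
    p=K@(R@np.array(P)+t);return p[:2]/p[2]
for n,P,col in(("tcp",c,(0,0,255)),("gp",c+[0,0,19],(0,255,0)),("htop",[c[0],c[1],121.5],(255,0,255)),("hbot",[458.7,61.7,75],(255,255,0))):
    p=pr(P);print(n,p);cv2.circle(im,tuple(int(v) for v in p),3,col,-1)
a=im[230:430,220:410];a=np.clip(a.astype(float)*1.0,0,255);a=(255*(a/255)**.5).astype(np.uint8)
cv2.imwrite("pics/e.png",cv2.resize(a,None,fx=3,fy=3))
E
```

```text
15.524605040130917 [ 0.29806834 -0.53977702  4.27429728]
tcp [313.85756401 280.00376717]
gp [313.86855421 296.04146446]
htop [313.87987655 312.56384799]
hbot [315.05452281 273.13942773]
```

View pics/e.png

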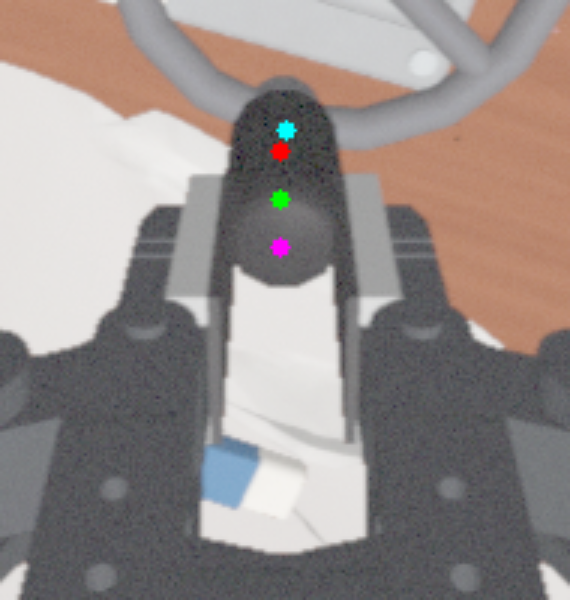

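The handle is centred between the pads, so the grip is good. Now the circle offsets in the tool axes.

```bash
python3 - <<'E'
import numpy as np
t0=np.radians(183.7)
for a in list(range(8,105,8))+[104]:
    t=t0+np.radians(a);d=42*np.array([np.cos(t)-np.cos(t0),np.sin(t)-np.sin(t0)])
    print(f"[0,[0,{.34*d[0]-.94*d[1]:.1f},{-.94*d[0]-.34*d[1]:.1f}],0]",end=",")
E
```

```text
[0,[0,5.7,1.2],0],[0,[0,11.6,1.7],0],[0,[0,17.4,1.3],0],[0,[0,23.1,0.1],0],[0,[0,28.7,-1.9],0],[0,[0,33.8,-4.6],0],[0,[0,38.6,-8.1],0],[0,[0,42.8,-12.1],0],[0,[0,46.4,-16.7],0],[0,[0,49.4,-21.8],0],[0,[0,51.6,-27.2],0],[0,[0,53.0,-32.9],0],[0,[0,53.7,-38.7],0],[0,[0,53.7,-38.7],0],
```

Call:
jog_arm(commands=[[0,[0,5.7,1.2],0],[0,[0,11.6,1.7],0],[0,[0,17.4,1.3],0],[0,[0,23.1,0.1],0],[0,[0,28.7,-1.9],0],[0,[0,33.8,-4.6],0],[0,[0,38.6,-8.1],0],[0,[0,42.8,-12.1],0],[0,[0,46.4,-16.7],0],[0,[0,49.4,-21.8],0],[0,[0,51.6,-27.2],0],[0,[0,53.0,-32.9],0],[0,[0,53.7,-38.7],0],[0,[0,53.7,-38.7],0],[0,[0,53.7,-38.7],0]])

```text
clock: 5.6
position: [514.0, 25.5, 86.4]
orientation: [0.122, 0.697, 0.122, -0.696]
force: [0.2, 1.2, 4.4]
opening: 15.8
```

```bash
cat > look.py <<'E'
import sys
from bench import r, eyes
import cv2,pickle
o=r.get_obs();print(o["clock"],o["position"],o["opening"],o["force"])
n=sys.argv[1];d={k:eyes.grab_frame(k) for k in("top","scene")};pickle.dump(d,open(n+".pkl","wb"))
a=cv2.resize(d["top"]["image"][195:270,210:375,::-1],None,fx=4.8,fy=4.8,interpolation=cv2.INTER_CUBIC);cv2.imwrite(f"pics/{n}_top.png",a)
a=cv2.resize(d["scene"]["image"][210:360,190:375,::-1],None,fx=4,fy=4,interpolation=cv2.INTER_CUBIC);cv2.imwrite(f"pics/{n}_scene.png",a)
E
python3 look.py f
```

```text
5.6 [513.98192416  25.52869569  86.39242698] 15.759077305175076 [0.21012671 1.21679477 4.44892586]
```

View pics/f_scene.png

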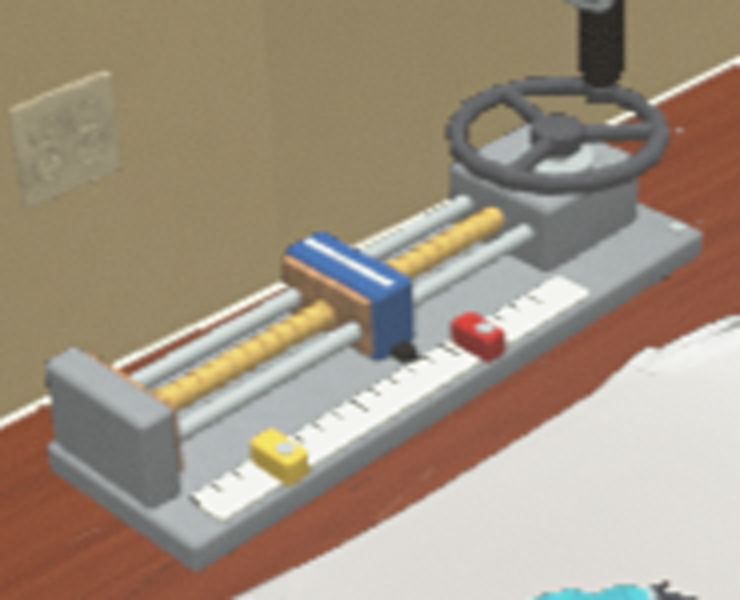

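View pics/f_top.png

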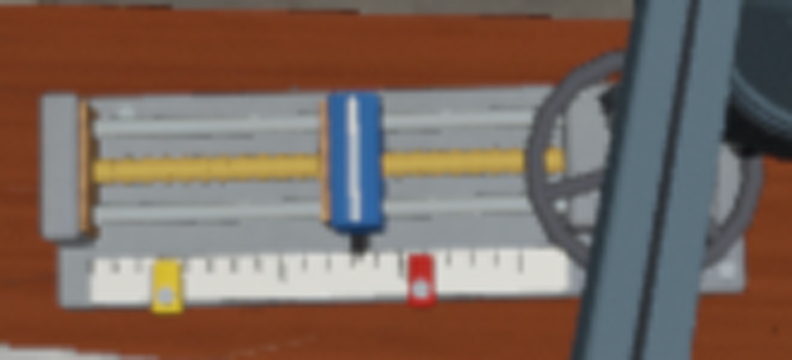

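Jaw moved the right way: pointer now at (360,250) in the enlarged view, red tab at (421,275). Remaining turn is about 110°.

```bash
python3 - <<'E'
import numpy as np
t0=np.radians(288.5)
for a in list(range(8,105,8))+[110]:
    t=t0+np.radians(a);d=42*np.array([np.cos(t)-np.cos(t0),np.sin(t)-np.sin(t0)])
    print(f"[0,[0,{.34*d[0]-.94*d[1]:.1f},{-.94*d[0]-.34*d[1]:.1f}],0]",end=",")
E
```

```text
[0,[0,-0.3,-5.9],0],[0,[0,-1.3,-11.6],0],[0,[0,-3.2,-17.2],0],[0,[0,-5.8,-22.4],0],[0,[0,-9.2,-27.2],0],[0,[0,-13.1,-31.5],0],[0,[0,-17.7,-35.2],0],[0,[0,-22.7,-38.3],0],[0,[0,-28.0,-40.6],0],[0,[0,-33.7,-42.2],0],[0,[0,-39.5,-42.9],0],[0,[0,-45.3,-42.9],0],[0,[0,-51.1,-42.0],0],[0,[0,-55.4,-40.8],0],
```

Call:
jog_arm(commands=[[0,[0,-0.3,-5.9],0],[0,[0,-1.3,-11.6],0],[0,[0,-3.2,-17.2],0],[0,[0,-5.8,-22.4],0],[0,[0,-9.2,-27.2],0],[0,[0,-13.1,-31.5],0],[0,[0,-17.7,-35.2],0],[0,[0,-22.7,-38.3],0],[0,[0,-28.0,-40.6],0],[0,[0,-33.7,-42.2],0],[0,[0,-39.5,-42.9],0],[0,[0,-45.3,-42.9],0],[0,[0,-51.1,-42.0],0],[0,[0,-55.4,-40.8],0],[0,[0,-55.4,-40.8],0],[0,[0,-55.4,-40.8],0]])

```text
clock: 7.7
position: [533.1, 92.7, 86.4]
orientation: [0.122, 0.697, 0.123, -0.696]
force: [2.1, 1.0, 5.7]
opening: 15.5
```

```bash
python3 look.py g
```

```text
7.7 [533.12411733  92.67450179  86.38999297] 15.457462479017668 [2.09142253 1.00950722 5.68480403]
```

View pics/g_top.png

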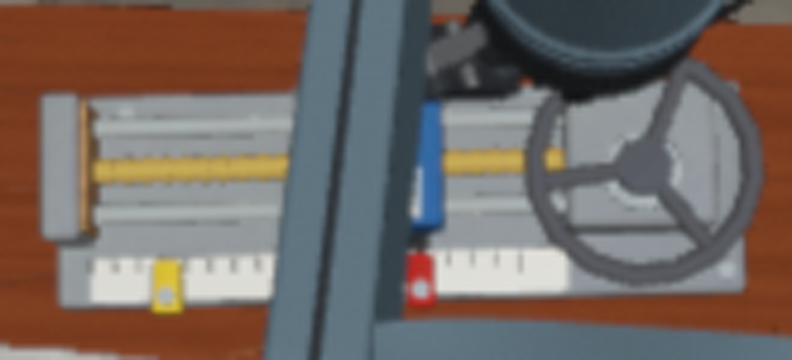

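View pics/g_scene.png

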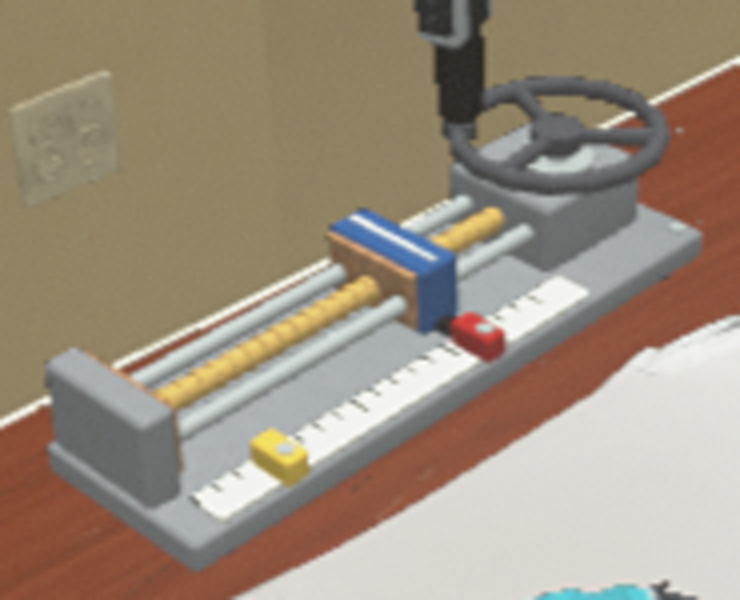

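The pointer at about (418,243) lines up with the red tab at (420,265), in both views. Now I'll release, then rise and back off.

Call:
jog_arm(commands=[[0.5,[0,0,0],0],[0.7,[0,0,0],0],[1,[0,0,0],0],[1,[0,0,0],0],[1,[0,0,0],0],[1,[-20,0,0],0],[1,[-50,0,0],0],[1,[-80,0,0],0],[1,[-110,0,0],0],[1,[-120,30,20],0],[1,[-120,70,50],0],[1,[-120,110,80],0],[1,[-120,150,110],0],[1,[-120,190,120],0],[1,[-120,230,120],0],[1,[-120,250,120],0],[1,[-120,250,120],0],[1,[-120,250,120],0]])

```text
clock: 10.05
position: [504.9, -183.1, 205.9]
orientation: [-0.122, -0.696, -0.123, 0.697]
force: [-0.3, 0.5, -0.5]
opening: 85.1
```

```bash
python3 look.py k
```

```text
10.05 [ 504.9433797  -183.10260665  205.89198757] 85.13251442853561 [-0.34749255  0.45476941 -0.53993223]
```

View pics/k_top.png

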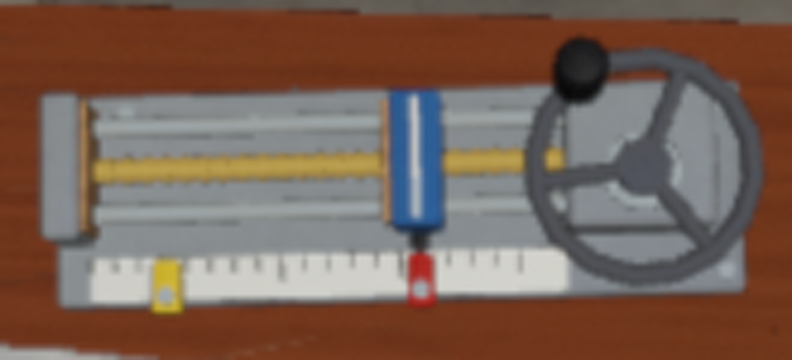

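View pics/k_scene.png

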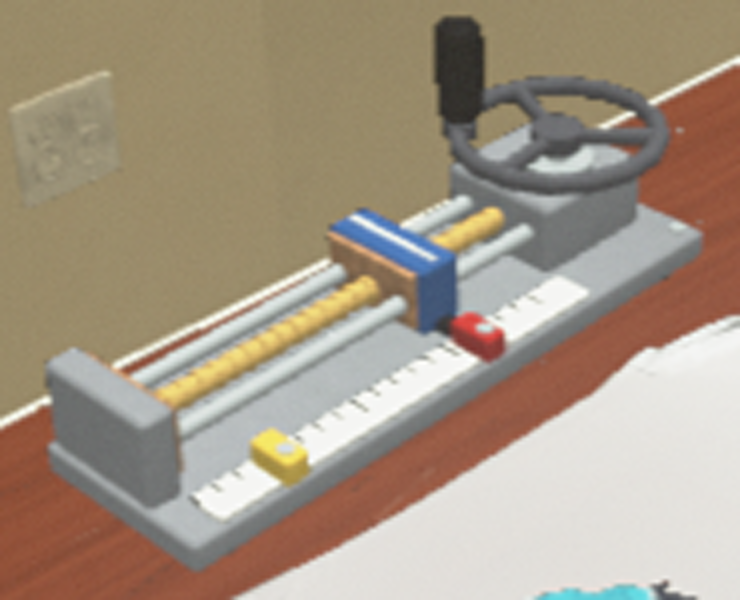

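With the hand clear, the top view shows the pointer at (419,243) and the red tab centred at (420,278), about 1 mm apart along the scale.

```bash
python3 -c "
from bench import job_done;print(job_done())"
```

```text
the job is handed in; nothing more can be done
None
```

The clamp is set: the blue jaw's pointer stands at the red tab, and I handed the job in with the handle released, at about 10 s of the 38 s. I gripped the black handle and turned the wheel about 214° anticlockwise, in two arcs with a look between them. Then I let go, raised the hand and moved it away.

- **Position:** after release, the top view puts the pointer within about 1 mm of the red tab's middle along the scale (limit 10 mm). The scene view agrees, and the jaw did not move during release.
- **Robot clear:** the hand ended at about (505, -183, 206) mm, well away from the clamp. The force reading was about 0.8 N, no more than the noise seen with the arm free.
- **Jaw contact:** I moved the jaw only with the wheel; the fingertips stayed above the clamp's other parts throughout.
- **One disagreement:** while gripping, the opening read about 16 mm although the handle is 22 mm thick. The wrist picture showed the handle centred between the pads, and the wheel followed the hand as expected, so I carried on.

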